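# Draw the puzzle roller out of the hatch

## Robot

A 7-joint arm with a two-finger parallel gripper is mounted at the origin on the work surface. World frame = base frame: x ahead of the robot, y to its left, z up, the work surface at z = 0. Lengths are in m, angles in rad, forces in N, time in s.
With the tool pointing down it reaches from about 0.4 to 0.85 m from the base axis. Payload 4.5 kg.
Tool frame: the origin (TCP) lies at the very end of the fingers, on their centre line; the grasp point (between the pads) lies 19 mm behind it; z points along the fingers, y is the direction in which the jaws open and shut (so a half turn about z gives the same grasp; the last joint's range is limited). The gripper opens to 85 mm and grips with 20 to 120 N. Pads are 22 mm wide; open, the fingers measure 114 mm over their backs; the gripper's body (76 mm by 85 mm) begins 54 mm behind the grasp point. The pads swing forward as they close: fully open they stand 13 mm farther back than shut.
Start: joints at [-1.101, 0.689, -0.195, 1.565, 0.157, 0.902, -0.215], TCP at [0.264, 0.567, 0.194] pointing down, gripper open.
Joint ranges: [-3.01, 3.01], [-0.46, 2.08], [-1.47, 1.51], [0.13, 2.56], [-1, 4.14], [0.04, 2.09], [-2.66, 2.66]. Speed limits (rad/s): [2.57, 2.57, 3.14, 3.14, 3.14, 3.14, 3.14].

## Interface

Orientations are given as a unit quaternion [x, y, z, w].
In Python, from rig import read_state, snapshot, hand_in, spot_in, silhouettes, mark_of gives the robot as it stands.
- The arm moves only by the tool step_arm, never from a script. Its argument "plan" is a list of rows, each an object of numbers: "jaw": the opening in per cent of the stroke, from 0 (shut) to 100 (fully open); "x", "y", "z": the shift along the tool's x, y, z in m; "wx", "wy", "wz": the turn, a rotation vector about the tool's x, y, z in rad. A call has 1 to 12 rows; each row is the pose to reach, as a shift and turn from the pose commanded when the call began, along the tool's axes at that moment; what a row does not reach only later rows make up. A row lasts 1/12 s, in which the tool goes at most 41.7 mm and 7.16 degrees, less where a joint would pass 70% of its speed; a pose out of reach is approached as far as the arm can. A call with a gripper value outside its range is refused whole. The fingers move at their own pace and stop on an object; "newtons" is the grip in N (left out, the last holds). Time passes only in rows, so rows that repeat a pose let the fingers close. It gives the time, the measured TCP pose, the force and the opening at its end, in the units of the state.
- read_state(): the state, without advancing time (a new reading comes with each control period).
- snapshot(name): name is "side" or "top" or "wrist"; returns a dict with "color" (480x640x3 uint8, red, green, blue), "fx", "fy", "cx", "cy" (pixels), "T" (4x4, takes a point from camera to world coordinates). Camera axes: x right, y up, looking along -z (the intrinsics and any distortion apply to the point x, -y, -z); pixel columns grow to the right and rows downward; lengths in m; the calibration is good to about 2 mm. The wrist camera is an equidistant fisheye: a pixel r from the principal point sees the ray r / f radians off the axis. A picture is of the moment at which its call begins. There is no depth.
- hand_in(): hands the job in, once; it reports no verdict.
Trained networks look in a picture, given as the dict that the camera call returned (one of the last four; its "shot" number tells which), for a name from the list of things; names that differ only in an ending like _2 or _b are one class to them, and where a whole thing is asked for, a point or a joint stands for the part that bears it (a point fixed in the world has none). Each returns a list of dicts, best first, with "score" (0 to 1); they miss things now and then, are a little off and sometimes report something else, mostly with a low value. They report only what shows in the picture. A call takes as long as a camera call. They do not tell look-alikes from the thing itself.
- spot_in(picture, name): "box" ([left, top, width, height] in pixels, round what is visible of it).
- silhouettes(picture, name): "pixels" (480x640 bool, what is visible of it) and "box" ([left, top, width, height] in pixels, round what is visible of it).
- mark_of(picture, name): "at" ([row, column] in pixels: a listed point, or the origin of a listed thing).
The state is a dict: "clock": time; "joint_pos": joint angles; "joint_vel": joint speeds; "tau": joint torques, N m; "eef_pos": TCP position; "ee_rot": TCP orientation; "contact_force": force on the tool from outside, world axes, zero at the start; "wrist_torque": the same for the moment, N m; "grip_width": opening from 0.0 (shut) to 1.0 (fully open).
Only numpy, scipy, OpenCV 4.12 (cv2) and the standard library are available. Lean on these libraries where they do the work, as an engineer would, in place of code of your own. Each camera call takes 0.05 s, during which the arm holds its last target. There are 200 camera calls.

## Task

Lift away the copper canister that stands over the hatch of the pine box and set it down upright on the table, clear of the box and without dropping it. Then take the slim wooden roller lying inside by its barrel and, as it is longer than the hatch, tilt it far end up and draw it out slantwise, without shifting the box or disturbing the weight, cup and burr puzzle. Finish while holding the roller still in the gripper, touching nothing else, its whole length at least 5 cm above the box's top; do not put it down or let go.

Things in the scene. Friction and masses are not known exactly. Their poses are not given: they have to be found in the camera images.
- box: Loose pine box of two fastened halves, 270 long (x) by 180 wide (y) by 70 high, 1.4 kg. Origin: centre of the underside; x runs along its length to the hatch end, away from the robot. Hollow: walls 10 thick, inner floor at z = 8, inside x = -125 to 125, y = -80 to 80; top boards z = 64 to 70, closed but for the hatch.
- hatch (a point): Centre of the hatch, the rectangular opening in the box's top: box x = 45, y = 0, z = 70 (top face). The hatch is 150 long and 120 wide: box x = -30 to 120, y = -60 to 60. A narrow rim of top board (x = 120 to 133) remains at the far end.
- roller: Slim wooden rolling pin, 210 long, about 60 g: barrel 22 in diameter and 150 long, then at each end a neck 9 thick and 6 long and a handle 15 thick and 24 long. Origin: middle of its axis; x along the axis to the far end. At the start it lies level in the cradles along the box's x, axis at box z = 38, middle at box x = 1 to 9: the near half under the closed top, the far half below the hatch.
- roller_near_end (a point): The roller's end under the closed top: tip of the handle, on the axis, 105 from the middle towards its -x.
- roller_far_end (a point): The roller's other end, below the hatch: tip of the handle, on the axis, 105 from the middle towards its +x.
- canister: Round copper canister with its lid pressed on (one piece), 136 in diameter (140 round the lid), 80 high to the flat lid, about 0.42 kg (it may differ by a third). At the start it stands on the box's top, bridging the hatch. Origin: centre of its underside; z up along its axis.
- canister_knob (a point): Grip point of the canister's knob: a plain upright wooden cylinder 26 in diameter and 36 tall on the middle of the lid; this point is on the axis, 103 above the canister's underside (23 above the lid).
- weight: Green glass paperweight, a dome 68 in diameter and 42 high, standing beside the box. Origin: centre of its underside.
- cup: Ceramic thimble cup, 44 in diameter and 42 high, standing beside the box. Origin: centre of its underside.
- burr: Wooden burr puzzle, three crossed pairs of bars, 66 in every direction, standing on the table beyond the hatch end of the box. Origin: centre of its underside.
- cradles (a point): Box x = 28.5, y = 0, z = 38: the roller's resting axis, midway between the two V cradles that carry its barrel. They stand on the inner floor, 8 thick along x and 40 wide, centred at box x = -15 and x = 72, tops at z = 37. Between them there is free room for fingers on both sides of the barrel, down to the floor.
There are look-alikes about, which are no part of the job. What is meant by the canister is not pink or turquoise, and is the larger of those in its own colour.

How it is judged:
By the outcome, as a careful person would: the job done as asked, in the order asked, and still so for the second after the job is handed in, while the arm keeps its last pose, push and grip.
It also fails if it takes over 54 s, if anything falls off the work surface, if the arm or the gripper's body presses on something with over 40 N, if the wrist force passes 120 N, or if a joint passes its speed limit or range.

## Working session

There is one attempt and no reset: what is moved stays moved. The work goes in short steps, Python scripts to look and compute and a tool call to move; the robot and the scene stay as the last step left them, time stands still between calls to the robot, and variables do not carry over. Pictures are saved under pics/ and viewed, about 8 in all and at most 12, crops included, and the job is handed in when it is done.

Besides the shell and the picture viewer there is one more tool, called after ">>>" by a JSON object that holds its "method" and its "body", one argument or row to a line. step_arm: Moves the arm, as the interface text tells. Its arguments: {"type":"object","properties":{"plan":{"type":"array","items":{"type":"object","properties":{"jaw":{"type":"number"},"x":{"type":"number"},"y":{"type":"number"},"z":{"type":"number"},"wx":{"type":"number"},"wy":{"type":"number"},"wz":{"type":"number"}}}},"newtons":{"type":"number"}},"required":["plan"]}

```bash
mkdir -p pics; ls; cat > h.py <<'E'
import numpy as np, cv2
from scipy.spatial.transform import Rotation as R
from rig import *
def ray(p,rc):
    u=(rc[1]-p["cx"])/p["fx"]; v=(rc[0]-p["cy"])/p["fy"]
    d=np.array([u,-v,-1.0]); T=np.array(p["T"])
    return T[:3,3], T[:3,:3]@d
def atz(p,rc,z):
    o,d=ray(p,rc); return o+d*(z-o[2])/d[2]
def pix(p,X):
    T=np.array(p["T"]); c=T[:3,:3].T@(np.array(X)-T[:3,3])
    return (p["cy"]-p["fy"]*c[1]/-c[2], p["cx"]+p["fx"]*c[0]/-c[2])
def tri(p,a,q,b):
    o1,d1=ray(p,a);o2,d2=ray(q,b);A=np.stack([d1,-d2],1)
    s=np.linalg.lstsq(A,o2-o1,rcond=None)[0]; x=o1+s[0]*d1;y=o2+s[1]*d2
    return (x+y)/2, np.linalg.norm(x-y)
def save(p,n,crop=None,f=1):
    im=p["color"][:,:,::-1]
    if crop: r0,r1,c0,c1=crop; im=im[r0:r1,c0:c1]
    cv2.imwrite("pics/"+n,cv2.resize(im,None,fx=f,fy=f,interpolation=cv2.INTER_CUBIC))
E
python3 - <<'E'
from h import *
np.set_printoptions(precision=4,suppress=True)
print(read_state())
t=snapshot("top"); s=snapshot("side")
save(t,"top.png");save(s,"side.png")
for n,p in(("top",t),("side",s)):
    print(n,[k for k in p],p["fx"],p["cx"],p["cy"],np.array(p["T"])[:3])
    for k in["box","hatch","canister","canister_knob","weight","cup","burr","roller"]:
        print(k,[(round(m["score"],2),np.round(m["at"],1)) for m in mark_of(p,k)][:4])
E
```

```text
pics
{'clock': 0.0, 'joint_pos': array([-1.1012,  0.69  , -0.1945,  1.5664,  0.1573,  0.9025, -0.2151]), 'joint_vel': array([-0.0006,  0.001 ,  0.    , -0.0011, -0.0009,  0.0002,  0.0005]), 'tau': array([  0.0001, -53.9605,  -1.2668, -15.855 ,   0.0091,   0.0092,
         0.    ]), 'eef_pos': array([0.2636, 0.5659, 0.1929]), 'ee_rot': array([ 0.2161,  0.9764, -0.0009, -0.0001]), 'contact_force': array([-0.2341, -0.3044, -0.4683]), 'wrist_torque': array([ 0.0178,  0.0148, -0.0116]), 'grip_width': 0.9986046804663651}
top ['color', 'fx', 'fy', 'cx', 'cy', 'T', 'shot'] 532.9889770742201 308.6301723266572 228.37925192356744 [[ 0.0157  0.9843 -0.176   0.3885]
 [-0.9999  0.0142 -0.0099  0.0808]
 [-0.0072  0.1762  0.9843  1.1185]]
box [(0.56, array([267.6, 314.8]))]
hatch []
canister [(0.89, array([247.8, 304.3])), (0.83, array([239.8, 204.5])), (0.78, array([315.5, 167.7])), (0.7, array([172.9, 217.4]))]
canister_knob [(0.97, array([236.9, 303.4])), (0.84, array([166.1, 209.6])), (0.77, array([235.5, 194.7])), (0.62, array([317.3, 154.2]))]
weight [(0.72, array([278.7, 405.5]))]
cup [(0.74, array([335.7, 253.4]))]
burr [(0.9, array([163.7, 272.4]))]
roller [(0.5, array([269. , 312.3]))]
side ['color', 'fx', 'fy', 'cx', 'cy', 'T', 'shot'] 506.7122980824619 317.88578721698957 234.66398141164632 [[-0.9837  0.1367 -0.1173  0.4655]
 [-0.18   -0.7549  0.6306  0.6729]
 [-0.0023  0.6414  0.7672  0.8199]]
box [(0.83, array([269.4, 354. ]))]
hatch []
canister [(0.82, array([255.8, 337.1])), (0.69, array([351.3, 229.8])), (0.67, array([431.3, 392.4])), (0.63, array([376.4, 303.7]))]
canister_knob [(0.97, array([331.1, 218.8])), (0.94, array([358.2, 305. ])), (0.74, array([215.9, 336. ])), (0.69, array([405.4, 400.3]))]
weight [(0.94, array([202. , 372.8])), (0.33, array([273.1, 356. ]))]
cup [(0.79, array([339.9, 421.5]))]
burr [(0.87, array([293.9, 233.4]))]
roller []
```

View pics/top.png

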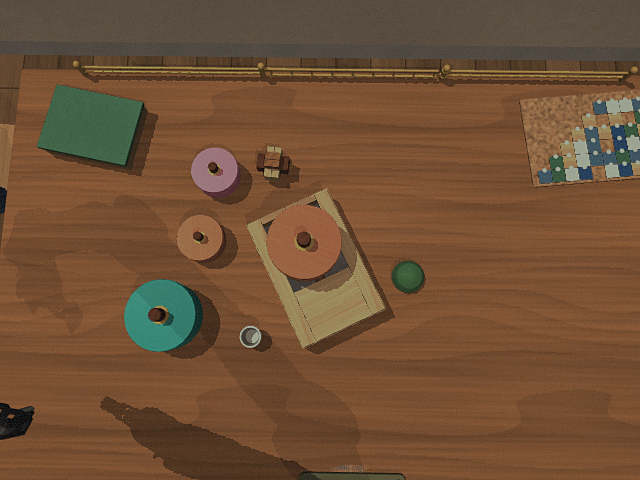

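View pics/side.png

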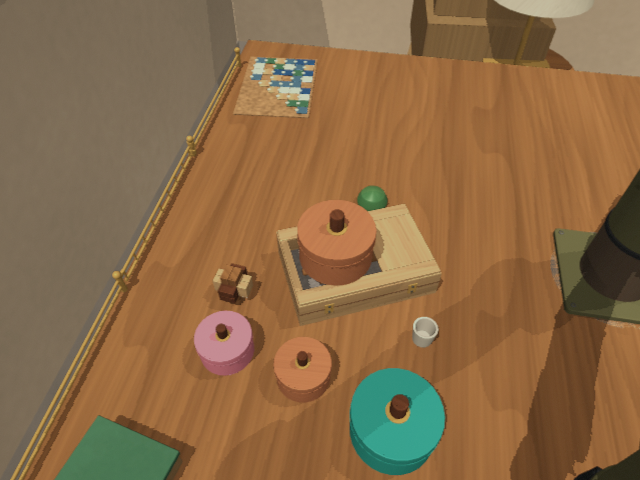

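The two pictures show four lidded canisters. In the top view (row, col) they are at:
- large copper, on the box: (240,303)
- small copper, on the table: (238,200)
- pink: (171,215)
- turquoise: (315,163)

The one meant is the copper on the box: it is the larger of the two copper ones and it stands over the hatch. The crop should confirm that. Next I'll measure the poses.

```bash
cat > boxfit.py <<'E'
from h import *
from scipy.optimize import minimize
def hullmask(p,P):
    q=np.array([pix(p,X)[::-1] for X in P],np.float32)
    m=np.zeros((480*2,640*2),np.uint8); cv2.fillConvexPoly(m,cv2.convexHull((q*2*8+8).astype(np.int32)),1,shift=3)
    return m[::2,::2]>0
def corners(x,y,a):
    c,s=np.cos(a),np.sin(a)
    return [np.array([x+c*i-s*j,y+s*i+c*j,z]) for i in(-.135,.135) for j in(-.09,.09) for z in(0,.07)]
def cyl(x,y,z0,r,h):
    return [np.array([x+r*np.cos(t),y+r*np.sin(t),z]) for t in np.linspace(0,6.28,40) for z in(z0,z0+h)]
def fit(views,gen,x0,occl=None,step=(.01,.01,.05)):
    def cost(v):
        c=0
        for p,m,ex in views:
            h=hullmask(p,gen(*v)); c+=((h^m)&~ex).sum()/m.sum()
        return c
    r=minimize(cost,x0,method="Nelder-Mead",options=dict(initial_simplex=[x0]+[[x0[j]+(step[j] if j==i else 0) for j in range(len(x0))] for i in range(len(x0))],xatol=1e-5,fatol=1e-5))
    return r.x,r.fun
E
python3 - <<'E'
from boxfit import *
np.set_printoptions(precision=4,suppress=True)
t=snapshot("top"); s=snapshot("side")
v=[]
for p in(t,s):
    b=silhouettes(p,"box")[0]; c=[k for k in silhouettes(p,"canister")]
    k0=min(c,key=lambda k:abs(k["box"][0]+k["box"][2]/2-(304 if p is t else 337))+abs(k["box"][1]+k["box"][3]/2-(242)))
    print(b["score"],b["box"],k0["score"],k0["box"])
    ex=cv2.dilate(k0["pixels"].astype(np.uint8),np.ones((3,3)))>0
    # box mask: fill holes (hatch)
    m=b["pixels"].astype(np.uint8); cs,_=cv2.findContours(m|k0["pixels"].astype(np.uint8),cv2.RETR_EXTERNAL,2); cv2.drawContours(m,cs,-1,1,-1)
    v.append((p,m>0,ex))
    x=np.zeros_like(ex); 
    p["can"]=k0["pixels"]
bx,f=fit(v,corners,[.40,.06,.45]); print("box",bx,f)
for w in (v[:1],v[1:]): print(fit(w,corners,list(bx)))
none=np.zeros((480,640),bool)
# canister: body+lid r .07 top .08, excluding knob via knob cylinder in hull -> exclude region
def can(x,y): return cyl(x,y,.07,.069,.08)
kn=[]
vv=[]
for p in(t,s):
    m=mark_of(p,"canister_knob"); m=min(m,key=lambda k:np.hypot(k["at"][0]-(237 if p is t else 216),k["at"][1]-(303 if p is t else 336))); kn.append(m["at"])
    print("knob",m["at"],atz(p,m["at"],.173))
print("tri",tri(t,kn[0],s,kn[1]))
for p in(t,s):
    ex=none.copy()
    if p is s: ex[:232,320:352]=True   # knob area in side view
    vv.append((p,p["can"],ex))
print("can",fit(vv,can,[.47,.1],step=(.01,.01)))
for n,h in(("weight",0),("cup",0),("burr",0)):
    print(n,[atz(p,mark_of(p,n)[0]["at"],h) for p in(t,s)])
im=t["color"][:,:,::-1].copy(); 
for X in corners(*bx): r,c=pix(t,X); cv2.circle(im,(int(round(c)),int(round(r))),2,(255,0,0),-1)
im2=s["color"][:,:,::-1].copy()
for X in corners(*bx): r,c=pix(s,X); cv2.circle(im2,(int(round(c)),int(round(r))),2,(255,0,0),-1)
cv2.imwrite("pics/ov.png",np.hstack([cv2.resize(im[150:360,150:450],None,fx=1.33,fy=1.33),cv2.resize(im2[190:400,200:500],None,fx=1.33,fy=1.33)]))
E
```

```text
0.85 [248.3, 185.8, 138.8, 162.9] 0.84 [268.5, 204.5, 76.0, 75.3]
0.86 [276.3, 203.4, 165.2, 123.1] 0.71 [297.2, 201.6, 76.9, 82.3]
box [0.5033 0.0796 0.4514] 0.04007268689137261
(array([0.5022, 0.0797, 0.4494]), np.float64(0.01262666881132379))
(array([0.5052, 0.0787, 0.4526]), np.float64(0.01225671762408243))
knob [237.2, 302.4] [0.5413 0.1012 0.173 ]
knob [218.1, 336.1] [0.5404 0.0993 0.173 ]
tri (array([0.5406, 0.1012, 0.1752]), np.float64(0.0008304934504582932))
can (array([0.5395, 0.1002]), np.float64(0.08359667271745425))
weight [array([ 0.49  , -0.1208,  0.    ]), array([ 0.4896, -0.1145,  0.    ])]
cup [array([0.3615, 0.1954, 0.    ]), array([0.3604, 0.2068, 0.    ])]
burr [array([0.7267, 0.1687, 0.    ]), array([0.7166, 0.1723, 0.    ])]
```

View pics/ov.png

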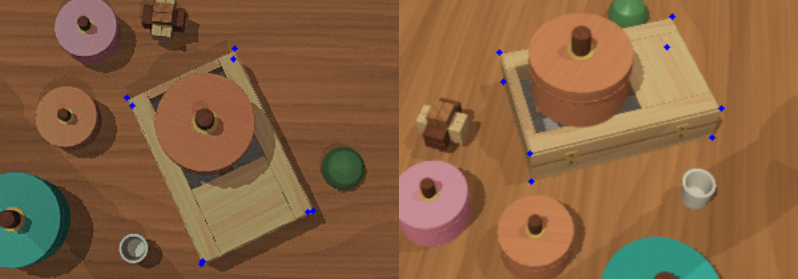

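The crop confirms the large copper canister standing over the hatch. The box outline fits both views, and the two views agree on the knob at (0.540, 0.100, 0.173). Next I'll work out the first moves.

```bash
cat > go.py <<'E'
from h import *
np.set_printoptions(precision=4,suppress=True)
YAW=.451; BX=np.array([.5035,.0795,0])
def Rt(tilt=0,yaw=YAW):  # tool x = -roller axis, z down, tilt: far end up
    ax=np.array([np.cos(yaw)*np.cos(tilt),np.sin(yaw)*np.cos(tilt),np.sin(tilt)]); y=np.array([-np.sin(yaw),np.cos(yaw),0])
    return R.from_matrix(np.stack([-ax,y,np.cross(-ax,y)],1))
def delta(P,Rg,p0=None,R0=None):
    s=read_state(); p0=s["eef_pos"] if p0 is None else np.array(p0); R0=R.from_quat(s["ee_rot"]) if R0 is None else R0
    return R0.inv().apply(np.array(P)-p0),(R0.inv()*Rg).as_rotvec()
E
python3 - <<'E'
from go import *
print(Rt().as_matrix())
print(delta([.264,.567,.27],Rt()),delta([.540,.1005,.27],Rt()))
E
```

```text
[[-0.9    -0.4359  0.    ]
 [-0.4359  0.9     0.    ]
 [-0.      0.     -1.    ]]
(array([ 0.    ,  0.0004, -0.0763]), array([ 0.    , -0.    , -0.8868])) (array([-0.4471, -0.3059, -0.0763]), array([ 0.    , -0.    , -0.8868]))
```

>>> {"method": "step_arm", "body": {
  "plan": [
    {"z": -0.02},
    {"z": -0.05},
    {"z": -0.076, "wz": -0.05},
    {"z": -0.076, "x": -0.016, "y": -0.011, "wz": -0.1},
    {"z": -0.076, "x": -0.041, "y": -0.028, "wz": -0.2},
    {"z": -0.076, "x": -0.073, "y": -0.05, "wz": -0.3},
    {"z": -0.076, "x": -0.105, "y": -0.072, "wz": -0.4},
    {"z": -0.076, "x": -0.137, "y": -0.094, "wz": -0.5},
    {"z": -0.076, "x": -0.169, "y": -0.116, "wz": -0.6},
    {"z": -0.076, "x": -0.201, "y": -0.138, "wz": -0.7},
    {"z": -0.076, "x": -0.233, "y": -0.159, "wz": -0.8},
    {"z": -0.076, "x": -0.265, "y": -0.181, "wz": -0.887}
  ]
}}

```text
validation failed for argument at $.pl...
```

```bash
python3 - <<'E'
from go import *
s=read_state();print(s["eef_pos"],s["joint_pos"],s["contact_force"])
print(delta([.540,.1005,.27],Rt()))
E
```

```text
[0.2638 0.5666 0.1937] [-1.1012  0.6891 -0.1946  1.5653  0.1573  0.9025 -0.2151] [-0.0542  0.3045 -0.1924]
(array([-0.4471, -0.3059, -0.0763]), array([ 0.    , -0.    , -0.8868]))
```

>>> {"method": "step_arm", "body": {
  "plan": [
    {"jaw": 100, "x": 0, "y": 0, "z": -0.02, "wx": 0, "wy": 0, "wz": 0}
  ]
}}

```text
clock: 1.68
eef_pos: [0.2628, 0.5638, 0.2104]
ee_rot: [0.216, 0.976, -0.004, -0.001]
contact_force: [0.3, 0.5, -0.7]
grip_width: 1.003
```

>>> {"method": "step_arm", "body": {
  "plan": [
    {"jaw": 100, "x": 0, "y": 0, "z": -0.03, "wx": 0, "wy": 0, "wz": -0.05},
    {"jaw": 100, "x": -0.016, "y": -0.011, "z": -0.056, "wx": 0, "wy": 0, "wz": -0.1},
    {"jaw": 100, "x": -0.041, "y": -0.028, "z": -0.056, "wx": 0, "wy": 0, "wz": -0.2},
    {"jaw": 100, "x": -0.073, "y": -0.05, "z": -0.056, "wx": 0, "wy": 0, "wz": -0.3},
    {"jaw": 100, "x": -0.105, "y": -0.072, "z": -0.056, "wx": 0, "wy": 0, "wz": -0.4},
    {"jaw": 100, "x": -0.137, "y": -0.094, "z": -0.056, "wx": 0, "wy": 0, "wz": -0.5},
    {"jaw": 100, "x": -0.169, "y": -0.116, "z": -0.056, "wx": 0, "wy": 0, "wz": -0.6},
    {"jaw": 100, "x": -0.201, "y": -0.138, "z": -0.056, "wx": 0, "wy": 0, "wz": -0.7},
    {"jaw": 100, "x": -0.233, "y": -0.159, "z": -0.056, "wx": 0, "wy": 0, "wz": -0.8},
    {"jaw": 100, "x": -0.265, "y": -0.181, "z": -0.056, "wx": 0, "wy": 0, "wz": -0.887},
    {"jaw": 100, "x": -0.297, "y": -0.203, "z": -0.056, "wx": 0, "wy": 0, "wz": -0.887},
    {"jaw": 100, "x": -0.329, "y": -0.225, "z": -0.056, "wx": 0, "wy": 0, "wz": -0.887}
  ]
}}

```text
clock: 2.68
eef_pos: [0.4679, 0.2218, 0.2699]
ee_rot: [-0.224, 0.975, 0.0, 0.0]
contact_force: [1.0, 0.0, -0.5]
grip_width: 0.999
```

```bash
python3 - <<'E'
from go import *
s=read_state();print(s["clock"],s["eef_pos"],s["joint_pos"],s["contact_force"])
print(delta([.540,.1005,.22],Rt()))
E
```

```text
2.6833 [0.4679 0.2218 0.2699] [-0.2286  0.4789 -0.4703  1.7735  0.2595  0.9504  1.2166] [ 0.9684  0.0314 -0.5158]
(array([-0.0119, -0.1407,  0.0499]), array([0.0001, 0.0004, 0.0003]))
```

>>> {"method": "step_arm", "body": {
  "plan": [
    {"jaw": 100, "x": -0.003, "y": -0.03, "z": 0, "wx": 0, "wy": 0, "wz": 0},
    {"jaw": 100, "x": -0.006, "y": -0.065, "z": 0, "wx": 0, "wy": 0, "wz": 0},
    {"jaw": 100, "x": -0.009, "y": -0.1, "z": 0.01, "wx": 0, "wy": 0, "wz": 0},
    {"jaw": 100, "x": -0.011, "y": -0.128, "z": 0.03, "wx": 0, "wy": 0, "wz": 0},
    {"jaw": 100, "x": -0.012, "y": -0.141, "z": 0.05, "wx": 0, "wy": 0, "wz": 0},
    {"jaw": 100, "x": -0.012, "y": -0.141, "z": 0.05, "wx": 0, "wy": 0, "wz": 0},
    {"jaw": 100, "x": -0.012, "y": -0.141, "z": 0.05, "wx": 0, "wy": 0, "wz": 0}
  ]
}}

```text
clock: 3.27
eef_pos: [0.5387, 0.1017, 0.2191]
ee_rot: [-0.223, 0.975, 0.0, -0.001]
contact_force: [-0.6, 0.6, 0.1]
grip_width: 0.999
```

```bash
python3 - <<'E'
from go import *
s=read_state();print(s["clock"],s["eef_pos"],s["contact_force"])
print(delta([.540,.1005,.156],Rt()))
w=snapshot("wrist"); save(w,"w1.png")
E
```

```text
3.2667 [0.5387 0.1017 0.2191] [-0.6043  0.6481  0.1172]
(array([-0.0007, -0.0017,  0.0631]), array([ 0.001 , -0.0021, -0.0012]))
```

View pics/w1.png

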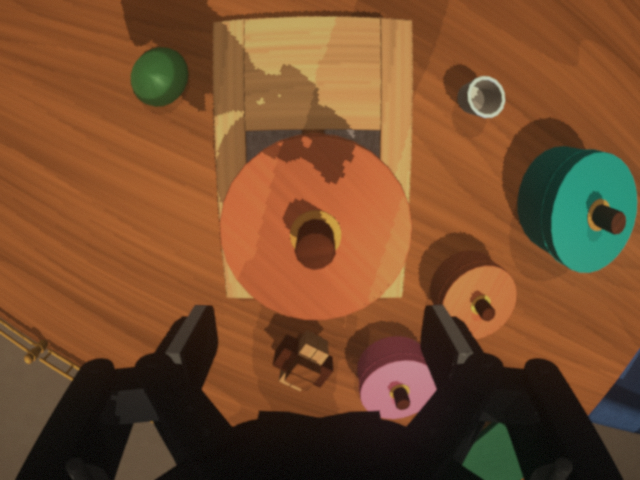

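The wrist view shows the copper knob at (242,316), midway between the finger tips at columns 205 and 432. Going down to grip.

>>> {"method": "step_arm", "body": {
  "newtons": 60,
  "plan": [
    {"jaw": 100, "x": -0.001, "y": -0.001, "z": 0.02, "wx": 0, "wy": 0, "wz": 0},
    {"jaw": 100, "x": -0.001, "y": -0.001, "z": 0.042, "wx": 0, "wy": 0, "wz": 0},
    {"jaw": 100, "x": -0.001, "y": -0.001, "z": 0.056, "wx": 0, "wy": 0, "wz": 0},
    {"jaw": 100, "x": -0.001, "y": -0.001, "z": 0.063, "wx": 0, "wy": 0, "wz": 0},
    {"jaw": 60, "x": -0.001, "y": -0.001, "z": 0.063, "wx": 0, "wy": 0, "wz": 0},
    {"jaw": 30, "x": -0.001, "y": -0.001, "z": 0.063, "wx": 0, "wy": 0, "wz": 0},
    {"jaw": 10, "x": -0.001, "y": -0.001, "z": 0.063, "wx": 0, "wy": 0, "wz": 0},
    {"jaw": 10, "x": -0.001, "y": -0.001, "z": 0.063, "wx": 0, "wy": 0, "wz": 0},
    {"jaw": 10, "x": -0.001, "y": -0.001, "z": 0.063, "wx": 0, "wy": 0, "wz": 0},
    {"jaw": 10, "x": -0.001, "y": -0.001, "z": 0.063, "wx": 0, "wy": 0, "wz": 0}
  ]
}}

```text
clock: 4.15
eef_pos: [0.5411, 0.1018, 0.1573]
ee_rot: [-0.224, 0.975, 0.0, 0.001]
contact_force: [-1.3, 0.6, -0.5]
grip_width: 0.143
```

>>> {"method": "step_arm", "body": {
  "plan": [
    {"jaw": 10, "x": 0, "y": 0, "z": 0, "wx": 0, "wy": 0, "wz": 0},
    {"jaw": 10, "x": 0, "y": 0, "z": 0, "wx": 0, "wy": 0, "wz": 0}
  ]
}}

```text
clock: 4.32
eef_pos: [0.5408, 0.1016, 0.1569]
ee_rot: [-0.224, 0.975, 0.0, 0.0]
contact_force: [0.1, -0.6, 0.4]
grip_width: 0.099
```

```bash
python3 - <<'E'
from go import *
w=snapshot("wrist"); s=snapshot("side")
a=w["color"][150:450,150:550]; b=cv2.resize(s["color"][150:300,250:450],(400,300))
cv2.imwrite("pics/g1.png",np.hstack([a,b])[:,:,::-1])
E
```

```text
(no output)
```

View pics/g1.png

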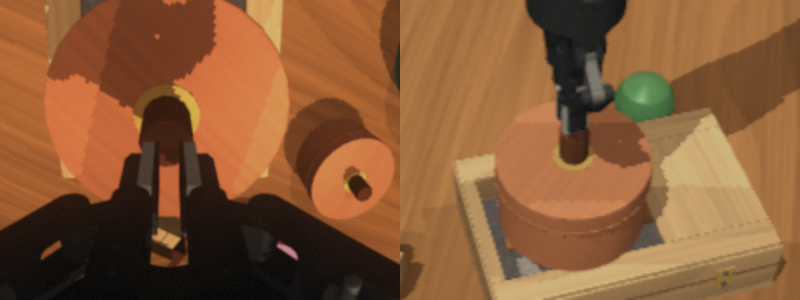

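```bash
python3 - <<'E'
from go import *
st=read_state(); P=st["eef_pos"]; Z=R.from_quat(st["ee_rot"]).apply([0,0,1])
s=snapshot("side");t=snapshot("top"); w=snapshot("wrist")
for n,p in(("s",s),("t",t)):
    print(n,"TCP",pix(p,P),"grasp",pix(p,P-.019*Z))
    for z in(.15,.186): print("knob axis",z,pix(p,[.540,.1005,z]))
    print([(round(m["score"],2),np.round(m["at"],1)) for m in mark_of(p,"canister_knob")])
T=np.array(w["T"]);print(T, st["eef_pos"]); print(w["fx"],w["cx"],w["cy"])
def wp(X):
    c=T[:3,:3].T@(np.array(X)-T[:3,3]); x,y,z=c[0],-c[1],-c[2]; r=np.hypot(x,y); th=np.arctan2(r,z)
    return w["cy"]+w["fy"]*th*y/r, w["cx"]+w["fx"]*th*x/r
print("wrist TCP",wp(P),"knob lid",wp([.540,.1005,.15]),"top",wp([.540,.1005,.186]))
b=[(round(m["score"],2),np.round(m["at"],1)) for m in mark_of(w,"canister_knob")];print(b)
im=np.hstack([cv2.resize(t["color"][200:280,260:360],(500,400)),cv2.resize(s["color"][180:260,290:390],(500,400))]);im=cv2.resize(im,(800,320));cv2.imwrite("pics/g2.png",im[:,:,::-1])
E
```

```text
s TCP (np.float64(225.32213504077797), np.float64(335.4773664545448)) grasp (np.float64(218.01056147349607), np.float64(335.7483502633503))
knob axis 0.15 (np.float64(227.42299880503978), np.float64(335.89012047264805))
knob axis 0.186 (np.float64(213.52078069018893), np.float64(336.4212117335725))
[(0.82, array([402.7, 402.2])), (0.67, array([330.9, 218.1])), (0.62, array([355.2, 303.1])), (0.58, array([218.4, 337.6]))]
t TCP (np.float64(238.9622340548462), np.float64(302.3256780724967)) grasp (np.float64(237.30141230639106), np.float64(302.12666092626387))
knob axis 0.15 (np.float64(239.92624702039856), np.float64(302.9953193133464))
knob axis 0.186 (np.float64(236.78158170032594), np.float64(302.63771074734154))
[(0.9, array([234.9, 196.8])), (0.9, array([162.9, 210.5])), (0.87, array([315.4, 153.2])), (0.81, array([237.2, 301.3]))]
[[-0.4358 -0.8563 -0.2773  0.4701]
 [ 0.9001 -0.4146 -0.1343  0.068 ]
 [ 0.0001 -0.3081  0.9514  0.3366]
 [ 0.      0.      0.      1.    ]] [0.5407 0.1016 0.1567]
371.64829954431775 318.76435913863185 238.86514745648608
wrist TCP (np.float64(274.8852613965842), np.float64(317.783727820341)) knob lid (np.float64(268.0532019061077), np.float64(316.5310164631023)) top (np.float64(298.27029624958504), np.float64(316.09687459350124))
[(0.86, array([336. , 512.2])), (0.62, array([280. , 316.8]))]
```

View pics/g2.png

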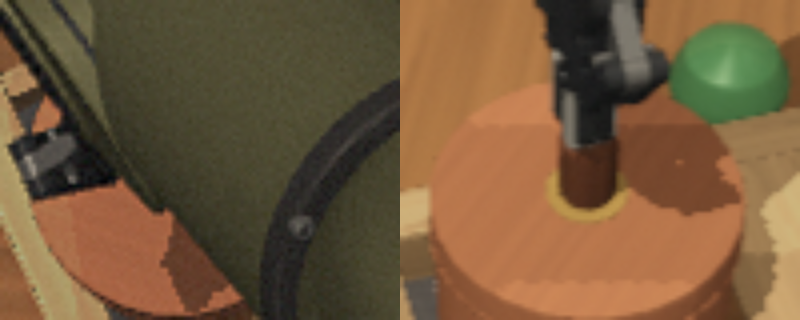

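The crops show the finger tips closed just above the knob. In the side view the tips are near row 216, against a predicted TCP row of 225, and the knob is fully visible. The real finger ends are therefore about 25–30 mm higher than the reported TCP. I'll open, go down a further 20 mm while watching the force, and close again.

>>> {"method": "step_arm", "body": {
  "newtons": 60,
  "plan": [
    {"jaw": 60, "x": 0, "y": 0, "z": 0, "wx": 0, "wy": 0, "wz": 0},
    {"jaw": 60, "x": 0, "y": 0, "z": 0, "wx": 0, "wy": 0, "wz": 0},
    {"jaw": 60, "x": 0, "y": 0, "z": 0, "wx": 0, "wy": 0, "wz": 0},
    {"jaw": 60, "x": 0, "y": 0, "z": 0, "wx": 0, "wy": 0, "wz": 0},
    {"jaw": 60, "x": 0, "y": 0, "z": 0.005, "wx": 0, "wy": 0, "wz": 0},
    {"jaw": 60, "x": 0, "y": 0, "z": 0.01, "wx": 0, "wy": 0, "wz": 0},
    {"jaw": 60, "x": 0, "y": 0, "z": 0.014, "wx": 0, "wy": 0, "wz": 0},
    {"jaw": 60, "x": 0, "y": 0, "z": 0.018, "wx": 0, "wy": 0, "wz": 0},
    {"jaw": 60, "x": 0, "y": 0, "z": 0.02, "wx": 0, "wy": 0, "wz": 0},
    {"jaw": 60, "x": 0, "y": 0, "z": 0.02, "wx": 0, "wy": 0, "wz": 0}
  ]
}}

```text
clock: 5.55
eef_pos: [0.5402, 0.1015, 0.1359]
ee_rot: [-0.224, 0.975, 0.0, -0.001]
contact_force: [0.2, -0.6, 0.6]
grip_width: 0.599
```

>>> {"method": "step_arm", "body": {
  "plan": [
    {"jaw": 40, "x": 0, "y": 0, "z": 0, "wx": 0, "wy": 0, "wz": 0},
    {"jaw": 20, "x": 0, "y": 0, "z": 0, "wx": 0, "wy": 0, "wz": 0},
    {"jaw": 10, "x": 0, "y": 0, "z": 0, "wx": 0, "wy": 0, "wz": 0},
    {"jaw": 10, "x": 0, "y": 0, "z": 0, "wx": 0, "wy": 0, "wz": 0},
    {"jaw": 10, "x": 0, "y": 0, "z": 0, "wx": 0, "wy": 0, "wz": 0},
    {"jaw": 10, "x": 0, "y": 0, "z": 0, "wx": 0, "wy": 0, "wz": 0}
  ]
}}

```text
clock: 6.05
eef_pos: [0.5413, 0.1009, 0.137]
ee_rot: [-0.223, 0.975, -0.0, 0.0]
contact_force: [0.8, -3.0, 2.8]
grip_width: 0.268
```

```bash
python3 - <<'E'
from go import *
st=read_state();print(st["grip_width"],st["eef_pos"],st["contact_force"])
s=snapshot("side");w=snapshot("wrist")
P=st["eef_pos"]
for d in(0,.01,.02,.03): print(d,pix(s,P+[0,0,d]))
im=np.hstack([cv2.resize(s["color"][185:245,300:375],(500,400),interpolation=2),cv2.resize(w["color"][230:350,230:400],(300,400)) ])
cv2.imwrite("pics/g3.png",im[:,:,::-1])
E
```

```text
0.2677281251458237 [0.5413 0.1009 0.137 ] [ 0.8036 -2.9769  2.8131]
0 (np.float64(232.28158267778116), np.float64(334.92777280287095))
0.01 (np.float64(228.5920316135438), np.float64(335.0619941189979))
0.02 (np.float64(224.83801926679723), np.float64(335.19856045706035))
0.03 (np.float64(221.0178414156814), np.float64(335.3375338145471))
```

View pics/g3.png

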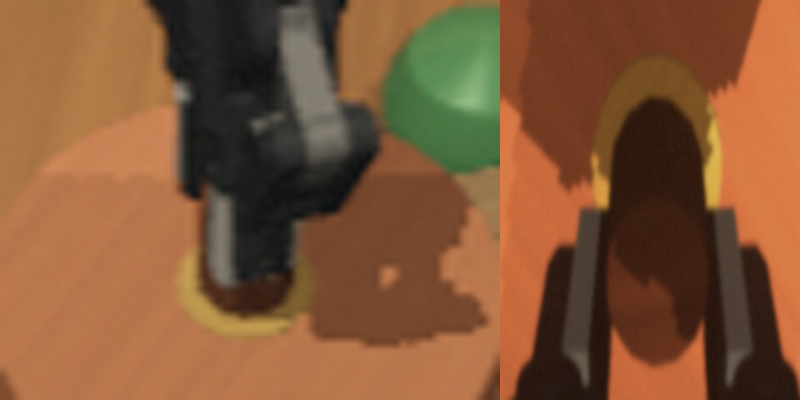

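The knob is gripped: the opening stops at 0.268, and both views show the pads on the knob with the tips about 12 mm above the lid. The real tips sit about 25 mm behind the reported TCP, and I'll allow for that from here on. Lifting now.

>>> {"method": "step_arm", "body": {
  "newtons": 80,
  "plan": [
    {"jaw": 10, "x": 0, "y": 0, "z": 0, "wx": 0, "wy": 0, "wz": 0},
    {"jaw": 10, "x": 0, "y": 0, "z": -0.003, "wx": 0, "wy": 0, "wz": 0},
    {"jaw": 10, "x": 0, "y": 0, "z": -0.008, "wx": 0, "wy": 0, "wz": 0},
    {"jaw": 10, "x": 0, "y": 0, "z": -0.016, "wx": 0, "wy": 0, "wz": 0},
    {"jaw": 10, "x": 0, "y": 0, "z": -0.028, "wx": 0, "wy": 0, "wz": 0},
    {"jaw": 10, "x": 0, "y": 0, "z": -0.042, "wx": 0, "wy": 0, "wz": 0},
    {"jaw": 10, "x": 0, "y": 0, "z": -0.056, "wx": 0, "wy": 0, "wz": 0},
    {"jaw": 10, "x": 0, "y": 0, "z": -0.068, "wx": 0, "wy": 0, "wz": 0},
    {"jaw": 10, "x": 0, "y": 0, "z": -0.076, "wx": 0, "wy": 0, "wz": 0},
    {"jaw": 10, "x": 0, "y": 0, "z": -0.08, "wx": 0, "wy": 0, "wz": 0}
  ]
}}

```text
clock: 6.98
eef_pos: [0.5407, 0.1024, 0.2178]
ee_rot: [-0.224, 0.975, 0.0, 0.001]
contact_force: [0.1, -0.3, -5.3]
grip_width: 0.261
```

>>> {"method": "step_arm", "body": {
  "plan": [
    {"jaw": 10, "x": 0, "y": -0.005, "z": 0, "wx": 0, "wy": 0, "wz": 0},
    {"jaw": 10, "x": 0.001, "y": -0.016, "z": 0, "wx": 0, "wy": 0, "wz": 0},
    {"jaw": 10, "x": 0.001, "y": -0.034, "z": 0, "wx": 0, "wy": 0, "wz": 0},
    {"jaw": 10, "x": 0.002, "y": -0.056, "z": 0, "wx": 0, "wy": 0, "wz": 0},
    {"jaw": 10, "x": 0.002, "y": -0.08, "z": 0, "wx": 0, "wy": 0, "wz": 0},
    {"jaw": 10, "x": 0.003, "y": -0.105, "z": 0, "wx": 0, "wy": 0, "wz": 0},
    {"jaw": 10, "x": 0.003, "y": -0.13, "z": 0, "wx": 0, "wy": 0, "wz": 0},
    {"jaw": 10, "x": 0.004, "y": -0.155, "z": 0, "wx": 0, "wy": 0, "wz": 0},
    {"jaw": 10, "x": 0.004, "y": -0.18, "z": 0, "wx": 0, "wy": 0, "wz": 0},
    {"jaw": 10, "x": 0.005, "y": -0.205, "z": 0, "wx": 0, "wy": 0, "wz": 0},
    {"jaw": 10, "x": 0.006, "y": -0.225, "z": 0, "wx": 0, "wy": 0, "wz": 0},
    {"jaw": 10, "x": 0.006, "y": -0.237, "z": 0, "wx": 0, "wy": 0, "wz": 0}
  ]
}}

```text
clock: 7.98
eef_pos: [0.6382, -0.12, 0.2149]
ee_rot: [-0.221, 0.975, -0.001, -0.002]
contact_force: [0.7, -1.2, -5.9]
grip_width: 0.259
```

>>> {"method": "step_arm", "body": {
  "plan": [
    {"jaw": 10, "x": 0, "y": 0, "z": 0.005, "wx": 0, "wy": 0, "wz": 0},
    {"jaw": 10, "x": 0, "y": 0, "z": 0.018, "wx": 0, "wy": 0, "wz": 0},
    {"jaw": 10, "x": 0, "y": 0, "z": 0.036, "wx": 0, "wy": 0, "wz": 0},
    {"jaw": 10, "x": 0, "y": 0, "z": 0.056, "wx": 0, "wy": 0, "wz": 0},
    {"jaw": 10, "x": 0, "y": 0, "z": 0.076, "wx": 0, "wy": 0, "wz": 0},
    {"jaw": 10, "x": 0, "y": 0, "z": 0.096, "wx": 0, "wy": 0, "wz": 0},
    {"jaw": 10, "x": 0, "y": 0, "z": 0.114, "wx": 0, "wy": 0, "wz": 0},
    {"jaw": 10, "x": 0, "y": 0, "z": 0.128, "wx": 0, "wy": 0, "wz": 0},
    {"jaw": 10, "x": 0, "y": 0, "z": 0.136, "wx": 0, "wy": 0, "wz": 0},
    {"jaw": 10, "x": 0, "y": 0, "z": 0.14, "wx": 0, "wy": 0, "wz": 0},
    {"jaw": 10, "x": 0, "y": 0, "z": 0.142, "wx": 0, "wy": 0, "wz": 0},
    {"jaw": 10, "x": 0, "y": 0, "z": 0.142, "wx": 0, "wy": 0, "wz": 0}
  ]
}}

```text
clock: 8.98
eef_pos: [0.6389, -0.1138, 0.0748]
ee_rot: [-0.224, 0.975, 0.0, 0.0]
contact_force: [0.2, 0.3, -5.2]
grip_width: 0.259
```

>>> {"method": "step_arm", "body": {
  "plan": [
    {"jaw": 10, "x": 0, "y": 0, "z": 0.002, "wx": 0, "wy": 0, "wz": 0},
    {"jaw": 10, "x": 0, "y": 0, "z": 0.004, "wx": 0, "wy": 0, "wz": 0},
    {"jaw": 10, "x": 0, "y": 0, "z": 0.005, "wx": 0, "wy": 0, "wz": 0},
    {"jaw": 10, "x": 0, "y": 0, "z": 0.006, "wx": 0, "wy": 0, "wz": 0},
    {"jaw": 10, "x": 0, "y": 0, "z": 0.006, "wx": 0, "wy": 0, "wz": 0}
  ]
}}

```text
clock: 9.4
eef_pos: [0.6386, -0.1143, 0.0687]
ee_rot: [-0.224, 0.975, 0.0, 0.0]
contact_force: [0.4, 1.2, -4.9]
grip_width: 0.263
```

Not down yet: the load is still 4.9 N. I'll go on in 1 mm steps.

>>> {"method": "step_arm", "body": {
  "plan": [
    {"jaw": 10, "x": 0, "y": 0, "z": 0.001, "wx": 0, "wy": 0, "wz": 0},
    {"jaw": 10, "x": 0, "y": 0, "z": 0.002, "wx": 0, "wy": 0, "wz": 0},
    {"jaw": 10, "x": 0, "y": 0, "z": 0.002, "wx": 0, "wy": 0, "wz": 0}
  ]
}}

```text
clock: 9.65
eef_pos: [0.6392, -0.1148, 0.0672]
ee_rot: [-0.223, 0.975, -0.0, 0.001]
contact_force: [-0.2, -1.1, -1.8]
grip_width: 0.261
```

Contact is beginning. One more millimetre, then I'll release slowly and rise.

>>> {"method": "step_arm", "body": {
  "plan": [
    {"jaw": 10, "x": 0, "y": 0, "z": 0.001, "wx": 0, "wy": 0, "wz": 0},
    {"jaw": 10, "x": 0, "y": 0, "z": 0.001, "wx": 0, "wy": 0, "wz": 0},
    {"jaw": 35, "x": 0, "y": 0, "z": 0.001, "wx": 0, "wy": 0, "wz": 0},
    {"jaw": 50, "x": 0, "y": 0, "z": 0.001, "wx": 0, "wy": 0, "wz": 0},
    {"jaw": 70, "x": 0, "y": 0, "z": 0.001, "wx": 0, "wy": 0, "wz": 0},
    {"jaw": 70, "x": 0, "y": 0, "z": 0.001, "wx": 0, "wy": 0, "wz": 0},
    {"jaw": 70, "x": 0, "y": 0, "z": -0.01, "wx": 0, "wy": 0, "wz": 0},
    {"jaw": 70, "x": 0, "y": 0, "z": -0.03, "wx": 0, "wy": 0, "wz": 0},
    {"jaw": 70, "x": 0, "y": 0, "z": -0.06, "wx": 0, "wy": 0, "wz": 0},
    {"jaw": 70, "x": 0, "y": 0, "z": -0.09, "wx": 0, "wy": 0, "wz": 0},
    {"jaw": 70, "x": 0, "y": 0, "z": -0.12, "wx": 0, "wy": 0, "wz": 0},
    {"jaw": 70, "x": 0, "y": 0, "z": -0.15, "wx": 0, "wy": 0, "wz": 0}
  ]
}}

```text
clock: 10.65
eef_pos: [0.6386, -0.1139, 0.219]
ee_rot: [-0.224, 0.975, 0.0, 0.0]
contact_force: [0.6, -1.0, 0.2]
grip_width: 0.703
```

```bash
python3 - <<'E'
from boxfit import *
from go import *
st=read_state();print(st["clock"],st["eef_pos"],st["joint_pos"])
t=snapshot("top");s=snapshot("side")
for p in(t,s):
    for k in("roller","roller_far_end","hatch","cradles","box","weight","cup","burr","canister"):
        print(k,[(round(m["score"],2),np.round(m["at"],1)) for m in mark_of(p,k)][:3])
im=np.hstack([cv2.resize(t["color"][90:360,220:490],(400,400)),cv2.resize(s["color"][120:360,220:460],(400,400))]);cv2.imwrite("pics/a1.png",im[:,:,::-1])
np.savez("a1.npz",t=t["color"],s=s["color"])
E
```

```text
10.65 [ 0.6386 -0.1139  0.219 ] [ 0.3346  0.7193 -0.4384  1.4504  0.329   1.0442  1.8482]
roller [(0.87, array([268.9, 313.1]))]
roller_far_end [(0.87, array([219.6, 291.8]))]
hatch [(0.66, array([248.4, 305.5]))]
cradles [(0.73, array([256.2, 311.6]))]
box [(0.69, array([269.6, 314. ]))]
weight [(0.77, array([276.6, 405.6]))]
cup [(0.63, array([337.1, 256. ])), (0.56, array([208.8, 406.5]))]
burr [(0.91, array([162.9, 274.5]))]
canister [(0.78, array([209.6, 409.8])), (0.67, array([174., 220.])), (0.64, array([239.9, 201.8]))]
roller [(0.71, array([259.8, 353.7]))]
roller_far_end [(0.72, array([271.6, 301. ])), (0.37, array([256.2, 333.6]))]
hatch [(0.86, array([254.3, 332.9]))]
cradles [(0.68, array([259.9, 339.2]))]
box [(0.7, array([269.5, 357. ]))]
weight [(0.78, array([200.2, 371.4]))]
cup [(0.73, array([339.5, 421.9]))]
burr [(0.96, array([294.9, 237.3]))]
canister [(0.81, array([375.2, 300.9])), (0.78, array([352.4, 226.2])), (0.75, array([429.8, 395. ]))]
```

View pics/a1.png

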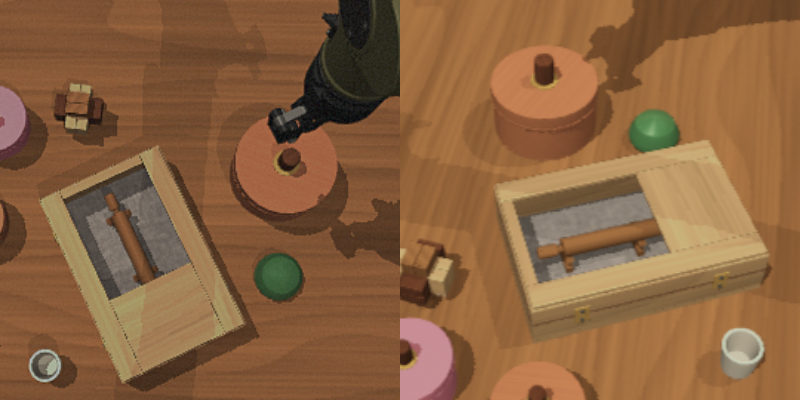

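The canister stands upright on the table, clear of the weight and the box. The hatch is open and the roller lies in its cradles; in the top crop its far handle is at (200,112) and the barrel reaches (280,150). Next I'll measure the roller axis.

```bash
python3 - <<'E'
from boxfit import *
from go import *
t=snapshot("top");s=snapshot("side")
def tobox(X,b): c,sn=np.cos(b[2]),np.sin(b[2]); d=X[:2]-b[:2]; return np.array([c*d[0]+sn*d[1],-sn*d[0]+c*d[1]])
v=[]
for p in(t,s):
    m=silhouettes(p,"box")[0]["pixels"].astype(np.uint8)
    cs,_=cv2.findContours(m,cv2.RETR_EXTERNAL,2); cv2.drawContours(m,cs,-1,1,-1); v.append((p,m>0,np.zeros((480,640),bool)))
b,f=fit(v,corners,[.503,.0795,.451]);print("box",b,f,fit(v[:1],corners,list(b)),fit(v[1:],corners,list(b)))
for p,n in((t,"t"),(s,"s")):
    r=silhouettes(p,"roller")[0]; ys,xs=np.nonzero(r["pixels"])
    W=np.array([atz(p,(y,x),.038)[:2] for y,x in zip(ys,xs)])
    L=np.array([tobox(w,b) for w in W]); 
    print(n,r["score"],len(xs),"box-x range",L[:,0].min(),L[:,0].max())
    for x in(-.01,.03,.05): k=abs(L[:,0]-x)<.01; print(x,"mid y",L[k,1].min(),L[k,1].max(),L[k,1].mean())
    print("far",[tobox(atz(p,m["at"],.038),b) for m in mark_of(p,"roller_far_end")[:1]],"hatch",[tobox(atz(p,m["at"],.07),b) for m in mark_of(p,"hatch")[:1]])
C=lambda x,y:np.array([b[0]+np.cos(b[2])*x-np.sin(b[2])*y,b[1]+np.sin(b[2])*x+np.cos(b[2])*y])
print("grasp world",C(.0285,0))
E
```

```text
box [0.5035 0.0793 0.4519] 0.06359014019471186 (array([0.503 , 0.0793, 0.4533]), np.float64(0.03222084878450762)) (array([0.5048, 0.078 , 0.4534]), np.float64(0.02554771089598952))
t 0.8 586 box-x range -0.029480069625778843 0.10432567353898388
-0.01 mid y -0.008799828447994677 0.009464246119760756 0.00028321035238218793
0.03 mid y -0.010564532358375506 0.010770830759635619 8.819700301849107e-05
0.05 mid y -0.010142932187162465 0.010382671134764522 2.172383507829138e-05
far [array([ 0.1023, -0.0003])] hatch [array([ 0.0415, -0.0021])]
s 0.98 761 box-x range -0.038601099794564914 0.10556799969034929
-0.01 mid y -0.013455974543391347 0.012689327334407722 -0.0002705543838072051
0.03 mid y -0.013776315927752598 0.012253254323580175 -0.0007542812596060327
0.05 mid y -0.013293996143777614 0.01252938393377975 -0.000269328565995049
far [array([0.111 , 0.0069])] hatch [array([0.0447, 0.0041])]
grasp world [0.5292 0.0917]
```

```bash
python3 - <<'E'
from go import *
print(delta([.529,.0917,.12],Rt(0,.452)))
E
```

```text
(array([0.0089, 0.2332, 0.0967]), array([ 0.    ,  0.0001, -0.0008]))
```

>>> {"method": "step_arm", "body": {
  "plan": [
    {"jaw": 55, "x": 0.001, "y": 0.02, "z": 0, "wx": 0, "wy": 0, "wz": 0},
    {"jaw": 55, "x": 0.002, "y": 0.055, "z": 0, "wx": 0, "wy": 0, "wz": 0},
    {"jaw": 55, "x": 0.003, "y": 0.093, "z": 0, "wx": 0, "wy": 0, "wz": 0},
    {"jaw": 55, "x": 0.005, "y": 0.13, "z": 0.01, "wx": 0, "wy": 0, "wz": 0},
    {"jaw": 55, "x": 0.007, "y": 0.167, "z": 0.025, "wx": 0, "wy": 0, "wz": 0},
    {"jaw": 55, "x": 0.008, "y": 0.2, "z": 0.045, "wx": 0, "wy": 0, "wz": 0},
    {"jaw": 55, "x": 0.009, "y": 0.222, "z": 0.065, "wx": 0, "wy": 0, "wz": 0},
    {"jaw": 55, "x": 0.009, "y": 0.231, "z": 0.085, "wx": 0, "wy": 0, "wz": 0},
    {"jaw": 55, "x": 0.009, "y": 0.233, "z": 0.097, "wx": 0, "wy": 0, "wz": 0},
    {"jaw": 55, "x": 0.009, "y": 0.233, "z": 0.097, "wx": 0, "wy": 0, "wz": 0},
    {"jaw": 55, "x": 0.009, "y": 0.233, "z": 0.097, "wx": 0, "wy": 0, "wz": 0}
  ]
}}

```text
clock: 13.07
eef_pos: [0.5289, 0.0914, 0.1196]
ee_rot: [-0.224, 0.975, -0.0, -0.0]
contact_force: [1.1, 0.6, -0.1]
grip_width: 0.553
```

```bash
python3 - <<'E'
from go import *
print(read_state()["eef_pos"],delta([.529,.0917,-.003],Rt(0,.452)))
w=snapshot("wrist");save(w,"w2.png")
s=snapshot("side")
a=cv2.resize(w["color"],(400,300));b=cv2.resize(s["color"][160:310,250:450],(400,300));cv2.imwrite("pics/w2.png",np.hstack([a,b])[:,:,::-1])
for d in(0,.02,.03):print(d,pix(s,read_state()["eef_pos"]+[0,0,d]))
E
```

```text
[0.5289 0.0914 0.1196] (array([-0.0003,  0.0002,  0.1226]), array([-0.    , -0.0007, -0.0006]))
0 (np.float64(234.95491936881757), np.float64(341.7460460482358))
0.02 (np.float64(227.70249117577143), np.float64(342.1283445669703))
0.03 (np.float64(223.98229562976107), np.float64(342.3244478869599))
```

View pics/w2.png

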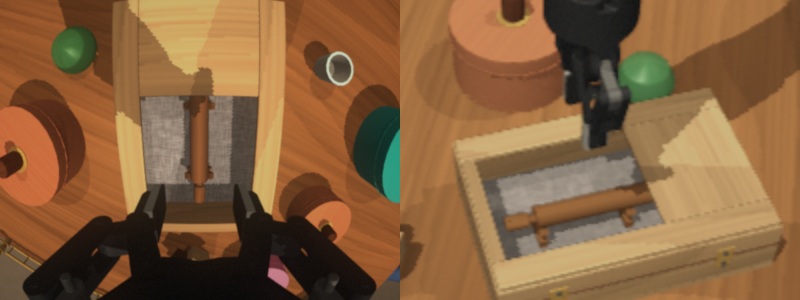

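The roller lies midway between the open fingers: column 200, with fingers at 150 and 245 in the left half. Going down between the cradles and closing.

>>> {"method": "step_arm", "body": {
  "newtons": 50,
  "plan": [
    {"jaw": 55, "x": 0, "y": 0, "z": 0.015, "wx": 0, "wy": 0, "wz": 0},
    {"jaw": 55, "x": 0, "y": 0, "z": 0.04, "wx": 0, "wy": 0, "wz": 0},
    {"jaw": 55, "x": 0, "y": 0, "z": 0.065, "wx": 0, "wy": 0, "wz": 0},
    {"jaw": 55, "x": 0, "y": 0, "z": 0.088, "wx": 0, "wy": 0, "wz": 0},
    {"jaw": 55, "x": 0, "y": 0, "z": 0.105, "wx": 0, "wy": 0, "wz": 0},
    {"jaw": 55, "x": 0, "y": 0, "z": 0.116, "wx": 0, "wy": 0, "wz": 0},
    {"jaw": 55, "x": 0, "y": 0, "z": 0.121, "wx": 0, "wy": 0, "wz": 0},
    {"jaw": 55, "x": 0, "y": 0, "z": 0.122, "wx": 0, "wy": 0, "wz": 0},
    {"jaw": 55, "x": 0, "y": 0, "z": 0.122, "wx": 0, "wy": 0, "wz": 0}
  ]
}}

```text
clock: 13.92
eef_pos: [0.5298, 0.0915, -0.0016]
ee_rot: [-0.223, 0.975, 0.0, 0.001]
contact_force: [1.1, -0.4, 0.5]
grip_width: 0.553
```

>>> {"method": "step_arm", "body": {
  "plan": [
    {"jaw": 45, "x": 0, "y": 0, "z": 0, "wx": 0, "wy": 0, "wz": 0},
    {"jaw": 35, "x": 0, "y": 0, "z": 0, "wx": 0, "wy": 0, "wz": 0},
    {"jaw": 25, "x": 0, "y": 0, "z": 0, "wx": 0, "wy": 0, "wz": 0},
    {"jaw": 15, "x": 0, "y": 0, "z": 0, "wx": 0, "wy": 0, "wz": 0},
    {"jaw": 8, "x": 0, "y": 0, "z": 0, "wx": 0, "wy": 0, "wz": 0},
    {"jaw": 8, "x": 0, "y": 0, "z": 0, "wx": 0, "wy": 0, "wz": 0},
    {"jaw": 8, "x": 0, "y": 0, "z": 0, "wx": 0, "wy": 0, "wz": 0}
  ]
}}

```text
clock: 14.5
eef_pos: [0.5298, 0.0914, -0.0013]
ee_rot: [-0.224, 0.975, -0.0, 0.001]
contact_force: [-0.8, -0.8, 5.5]
grip_width: 0.234
```

```bash
python3 - <<'E'
from go import *
st=read_state();print(st["clock"],st["eef_pos"],st["grip_width"],st["contact_force"],st["wrist_torque"])
w=snapshot("wrist");s=snapshot("side")
a=cv2.resize(w["color"][170:410,160:480],(400,300));b=cv2.resize(s["color"][210:310,290:420],(400,300));cv2.imwrite("pics/g4.png",np.hstack([a,b])[:,:,::-1])
# plan: pivot at box (-30, z=.048) ; grasp tcp offset: tips 25mm behind TCP -> axis .041 above TCP
p0=st["eef_pos"];R0=R.from_quat(st["ee_rot"]);Y=.452;A=np.array([np.cos(Y),np.sin(Y),0]);K=np.array([0,0,1.])
h=.038-p0[2]; g0=p0+K*h
for up,deg,sl,lift in [(.004,0,0,0),(.010,0,0,0)]+[(.010,d,0,0) for d in(3,6,9,12,15,18,20)]+[(.010,20,k,0) for k in(.01,.03,.05,.07,.09,.11)]+[(.010,20,.11,l) for l in(.03,.06,.1)]:
    a=np.radians(deg); ax=A*np.cos(a)+K*np.sin(a)
    piv=g0+K*up-A*.0585; g=piv+ax*.0585+ax*sl+K*lift
    Rg=R.from_rotvec(-np.cross(K,A)*a)*R0   # far end up
    P=g+Rg.apply([0,0,h])
    d,r=delta(P,Rg,p0,R0); print(up,deg,sl,lift,d,r)
E
```

```text
14.5 [ 0.5298  0.0914 -0.0013] 0.23395344943923566 [-0.7706 -0.8072  5.5052] [-0.1437  0.1119  0.0216]
0.004 0 0 0 [-0.0001 -0.     -0.004 ] [0. 0. 0.]
0.01 0 0 0 [-0.0001 -0.     -0.01  ] [0. 0. 0.]
0.01 3 0 0 [-0.0021 -0.     -0.0131] [-0.0001 -0.0524  0.    ]
0.01 6 0 0 [-0.0039 -0.     -0.0163] [-0.0001 -0.1047  0.0001]
0.01 9 0 0 [-0.0055 -0.     -0.0196] [-0.0002 -0.1571  0.0001]
0.01 12 0 0 [-0.007 -0.    -0.023] [-0.0002 -0.2094  0.0002]
0.01 15 0 0 [-0.0083 -0.     -0.0265] [-0.0003 -0.2618  0.0002]
0.01 18 0 0 [-0.0094 -0.     -0.03  ] [-0.0003 -0.3142  0.0002]
0.01 20 0 0 [-0.01   -0.     -0.0324] [-0.0004 -0.3491  0.0003]
0.01 20 0.01 0 [-0.0194 -0.     -0.0358] [-0.0004 -0.3491  0.0003]
0.01 20 0.03 0 [-0.0382 -0.     -0.0426] [-0.0004 -0.3491  0.0003]
0.01 20 0.05 0 [-0.057  -0.     -0.0494] [-0.0004 -0.3491  0.0003]
0.01 20 0.07 0 [-0.0758  0.     -0.0562] [-0.0004 -0.3491  0.0003]
0.01 20 0.09 0 [-0.0946  0.     -0.063 ] [-0.0004 -0.3491  0.0003]
0.01 20 0.11 0 [-0.1135  0.     -0.0698] [-0.0004 -0.3491  0.0003]
0.01 20 0.11 0.03 [-0.1135  0.     -0.0998] [-0.0004 -0.3491  0.0003]
0.01 20 0.11 0.06 [-0.1135 -0.     -0.1298] [-0.0004 -0.3491  0.0003]
0.01 20 0.11 0.1 [-0.1136 -0.     -0.1698] [-0.0004 -0.3491  0.0003]
```

View pics/g4.png

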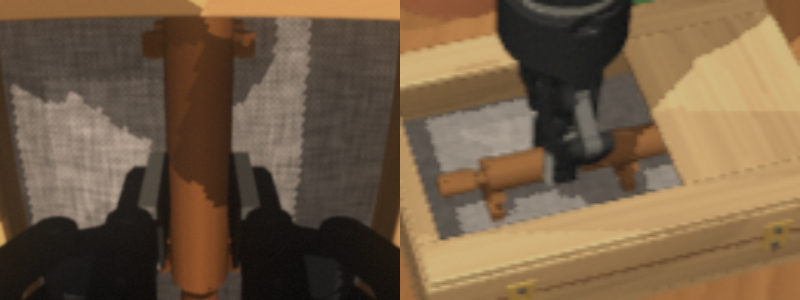

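The barrel is held between the cradles; the opening is 0.234, which fits 22 mm. I'll lift it level by 10 mm, then tilt the far end up about the board edge.

>>> {"method": "step_arm", "body": {
  "newtons": 60,
  "plan": [
    {"jaw": 8, "x": 0, "y": 0, "z": -0.002, "wx": 0, "wy": 0, "wz": 0},
    {"jaw": 8, "x": 0, "y": 0, "z": -0.005, "wx": 0, "wy": 0, "wz": 0},
    {"jaw": 8, "x": 0, "y": 0, "z": -0.008, "wx": 0, "wy": 0, "wz": 0},
    {"jaw": 8, "x": 0, "y": 0, "z": -0.01, "wx": 0, "wy": 0, "wz": 0},
    {"jaw": 8, "x": -0.001, "y": 0, "z": -0.0115, "wx": 0, "wy": -0.026, "wz": 0},
    {"jaw": 8, "x": -0.002, "y": 0, "z": -0.013, "wx": 0, "wy": -0.052, "wz": 0},
    {"jaw": 8, "x": -0.002, "y": 0, "z": -0.013, "wx": 0, "wy": -0.052, "wz": 0}
  ]
}}

```text
clock: 15.18
eef_pos: [0.5296, 0.0917, 0.011]
ee_rot: [-0.224, 0.974, 0.006, 0.025]
contact_force: [-0.4, -0.4, -0.7]
grip_width: 0.221
```

```bash
python3 - <<'E'
from go import *
h=.0393; R0=Rt(0,.452);A=-R0.apply([1,0,0]);K=np.array([0,0,1.])
def pose(deg,sl,lift):
    a=np.radians(deg);ax=A*np.cos(a)+K*np.sin(a);Rg=R.from_rotvec(-np.cross(K,A)*a)*R0
    return ax*(.0585+sl)+K*lift+Rg.apply([0,0,h]),Rg
def seq(s,L):
    b=pose(*s); print("from",s)
    for l in L: d,r=delta(*pose(*l),*b); print(l,np.round(d[[0,2]],4),np.round(r[1],3))
seq((3,0,0),[(d,0,0) for d in(6,9,12,15,18,20)]+[(20,.01,0),(20,.03,0),(20,.045,0),(20,.05,0)])
seq((20,.05,0),[(20,.06,0),(20,.08,0),(20,.1,0),(20,.115,0.0),(20,.12,.01),(20,.12,.03),(20,.12,.055),(20,.12,.08),(20,.12,.1),(20,.12,.11)])
E
```

```text
from (3, 0, 0)
(6, 0, 0) [-0.002  -0.0031] -0.052
(9, 0, 0) [-0.0038 -0.0063] -0.105
(12, 0, 0) [-0.0054 -0.0096] -0.157
(15, 0, 0) [-0.0069 -0.013 ] -0.209
(18, 0, 0) [-0.0082 -0.0165] -0.262
(20, 0, 0) [-0.0089 -0.0188] -0.297
(20, 0.01, 0) [-0.0185 -0.0217] -0.297
(20, 0.03, 0) [-0.0376 -0.0276] -0.297
(20, 0.045, 0) [-0.052 -0.032] -0.297
(20, 0.05, 0) [-0.0567 -0.0334] -0.297
from (20, 0.05, 0)
(20, 0.06, 0) [-0.01 -0.  ] 0.0
(20, 0.08, 0) [-0.03 -0.  ] 0.0
(20, 0.1, 0) [-0.05 -0.  ] 0.0
(20, 0.115, 0.0) [-0.065  0.   ] 0.0
(20, 0.12, 0.01) [-0.0734 -0.0094] 0.0
(20, 0.12, 0.03) [-0.0803 -0.0282] 0.0
(20, 0.12, 0.055) [-0.0888 -0.0517] 0.0
(20, 0.12, 0.08) [-0.0974 -0.0752] 0.0
(20, 0.12, 0.1) [-0.1042 -0.094 ] 0.0
(20, 0.12, 0.11) [-0.1076 -0.1034] 0.0
```

>>> {"method": "step_arm", "body": {
  "plan": [
    {"jaw": 8, "x": -0.002, "y": 0, "z": -0.0031, "wx": 0, "wy": -0.052, "wz": 0},
    {"jaw": 8, "x": -0.0038, "y": 0, "z": -0.0063, "wx": 0, "wy": -0.105, "wz": 0},
    {"jaw": 8, "x": -0.0054, "y": 0, "z": -0.0096, "wx": 0, "wy": -0.157, "wz": 0},
    {"jaw": 8, "x": -0.0069, "y": 0, "z": -0.013, "wx": 0, "wy": -0.209, "wz": 0},
    {"jaw": 8, "x": -0.0082, "y": 0, "z": -0.0165, "wx": 0, "wy": -0.262, "wz": 0},
    {"jaw": 8, "x": -0.0089, "y": 0, "z": -0.0188, "wx": 0, "wy": -0.297, "wz": 0},
    {"jaw": 8, "x": -0.0089, "y": 0, "z": -0.0188, "wx": 0, "wy": -0.297, "wz": 0}
  ]
}}

```text
clock: 15.77
eef_pos: [0.5158, 0.0868, 0.0177]
ee_rot: [-0.228, 0.97, 0.021, 0.077]
contact_force: [0.1, -0.2, -1.5]
grip_width: 0.228
```

```bash
python3 - <<'E'
from go import *
st=read_state();print(st["clock"],st["eef_pos"],st["grip_width"],st["contact_force"],st["wrist_torque"])
print(np.degrees((Rt(0,.452).inv()*R.from_quat(st["ee_rot"])).as_rotvec()))
w=snapshot("wrist");s=snapshot("side")
a=cv2.resize(w["color"][100:400,120:520],(400,300));b=cv2.resize(s["color"][170:320,260:460],(400,300));cv2.imwrite("pics/g5.png",np.hstack([a,b])[:,:,::-1])
E
```

```text
15.7667 [0.5158 0.0868 0.0177] 0.22785755282487521 [ 0.148  -0.1981 -1.4644] [-0.1442  0.1841  0.0157]
[-0.404  -9.1672 -0.5967]
```

View pics/g5.png

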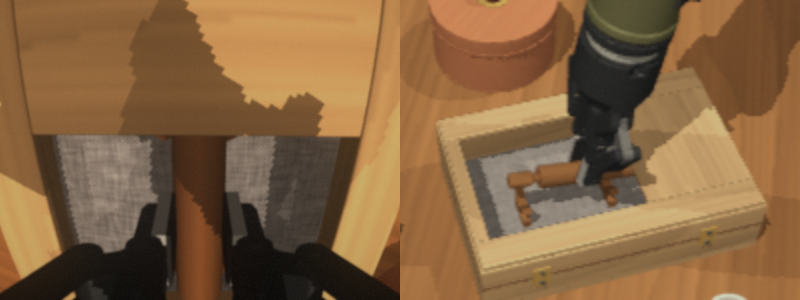

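The tilt reached only 9 degrees and the tool came back about 14 mm, so a joint limit is likely. Checking the joints.

```bash
python3 - <<'E'
from go import *
st=read_state();print(st["clock"],st["eef_pos"],st["joint_pos"],st["joint_vel"],st["contact_force"],st["wrist_torque"])
E
```

```text
15.8667 [0.5144 0.0857 0.0172] [ 0.0088  0.852  -0.3746  2.1576  1.5224  0.2345  0.3071] [-0.0416 -0.0021  0.0565 -0.0124 -0.2287 -0.0563  0.2044] [-0.0459  0.4304  0.4232] [-0.1154  0.1923 -0.0255]
```

>>> {"method": "step_arm", "body": {
  "plan": [
    {"jaw": 8, "x": -0.003, "y": 0, "z": 0, "wx": 0, "wy": 0, "wz": 0},
    {"jaw": 8, "x": -0.003, "y": 0, "z": 0, "wx": 0, "wy": 0, "wz": 0}
  ]
}}

```text
clock: 16.03
eef_pos: [0.5174, 0.0881, 0.0177]
ee_rot: [-0.228, 0.97, 0.022, 0.075]
contact_force: [0.2, -0.5, 0.2]
grip_width: 0.225
```

```bash
python3 - <<'E'
from go import *
st=read_state();print(st["clock"],st["eef_pos"],st["joint_pos"],st["contact_force"],st["wrist_torque"])
print(np.degrees((Rt(0,.452).inv()*R.from_quat(st["ee_rot"])).as_rotvec()), (st["eef_pos"]-[.5298,.0914,-.0013])@np.array([np.cos(.452),np.sin(.452),0]))
E
```

```text
16.0333 [0.5174 0.0881 0.0177] [ 0.0006  0.8512 -0.3669  2.1476  1.4787  0.2296  0.3474] [ 0.1952 -0.4745  0.2121] [-0.0653  0.144  -0.0708]
[-0.5245 -8.984  -0.5468] -0.012620533455889251
```

The setpoint does follow small steps. The wrist is passing near j6 ≈ 0.23, so fast tilting ran into joint 5's speed limit. I'll slide forward along the axis first, then tilt slowly.

>>> {"method": "step_arm", "body": {
  "plan": [
    {"jaw": 8, "x": -0.003, "y": 0, "z": 0, "wx": 0, "wy": 0, "wz": 0},
    {"jaw": 8, "x": -0.007, "y": 0, "z": 0, "wx": 0, "wy": 0, "wz": 0},
    {"jaw": 8, "x": -0.011, "y": 0, "z": 0, "wx": 0, "wy": 0, "wz": 0},
    {"jaw": 8, "x": -0.015, "y": 0, "z": 0, "wx": 0, "wy": 0, "wz": 0},
    {"jaw": 8, "x": -0.017, "y": 0, "z": 0, "wx": 0, "wy": 0, "wz": 0},
    {"jaw": 8, "x": -0.018, "y": 0, "z": 0, "wx": 0, "wy": 0, "wz": 0}
  ]
}}

```text
clock: 16.53
eef_pos: [0.533, 0.0961, 0.0204]
ee_rot: [-0.228, 0.97, 0.022, 0.075]
contact_force: [-0.1, -0.4, 0.1]
grip_width: 0.221
```

```bash
cat > lines.py <<'E'
from go import *
st=read_state();print(st["clock"],st["eef_pos"],st["joint_pos"],st["contact_force"],st["wrist_torque"],st["grip_width"])
rv=(Rt(0,.452).inv()*R.from_quat(st["ee_rot"])).as_rotvec();print("rot deg",np.degrees(rv))
h=.0393; R0=R.from_quat(st["ee_rot"]); d=st["eef_pos"]-[.5298,.0914,0]
xb=.0285+d@[np.cos(.452),np.sin(.452),0]; yb=d@[-np.sin(.452),np.cos(.452),0]; t=-rv[1]
gx,gz=xb-h*np.sin(t),d[2]+h*np.cos(t)
print("grasp box",gx,yb,gz,"tilt",np.degrees(t),"line@-30",gz-(gx+.03)*np.tan(t),"near",gx-.1325*np.cos(t),gz-.1325*np.sin(t),"far",gx+.0775*np.cos(t),gz+.0775*np.sin(t),"line@120",gz+(.12-gx)*np.tan(t))
E
python3 - <<'E'
from lines import *
L=.060;K=np.array([0,0,1.]);Rb=Rt(0,.452);A=-Rb.apply([1,0,0])
def pose(deg,sl=0,lift=0):
    a=np.radians(deg);ax=A*np.cos(a)+K*np.sin(a);Rg=R.from_rotvec(-np.cross(K,A)*a)*Rb
    return ax*(L+sl)+K*lift+Rg.apply([0,0,h]),Rg
b=pose(9)
for g in(10,11,12,13,14,15,16): dd,r=delta(*pose(g),*b);print(g,dd[[0,2]],r[1])
E
```

```text
16.5333 [0.533  0.0961 0.0204] [ 0.0128  0.8575 -0.4046  2.0975  1.309   0.2688  0.5167] [-0.1489 -0.4009  0.0767] [-0.0829  0.1168  0.0235] 0.22104148185440756
rot deg [-0.513  -8.9815 -0.5868]
grasp box 0.02728227247892393 0.002859904953356223 0.059256307312730946 tilt 8.981541784997674 line@-30 0.05020260247155495 near -0.10359310338164249 0.03857090199024647 far 0.10383202062378352 0.07135531797305206 line@120 0.07391073532672536
10 [-0.0007 -0.0011] -0.01745329251994326
11 [-0.0013 -0.0021] -0.03490658503988657
12 [-0.002  -0.0032] -0.05235987755982985
13 [-0.0026 -0.0043] -0.06981317007977314
14 [-0.0032 -0.0054] -0.08726646259971645
15 [-0.0038 -0.0065] -0.10471975511965974
16 [-0.0043 -0.0076] -0.12217304763960304
```

>>> {"method": "step_arm", "body": {
  "plan": [
    {"jaw": 8, "x": -0.0004, "y": 0, "z": -0.0006, "wx": 0, "wy": -0.009, "wz": 0},
    {"jaw": 8, "x": -0.0007, "y": 0, "z": -0.0011, "wx": 0, "wy": -0.0175, "wz": 0},
    {"jaw": 8, "x": -0.001, "y": 0, "z": -0.0016, "wx": 0, "wy": -0.026, "wz": 0},
    {"jaw": 8, "x": -0.0013, "y": 0, "z": -0.0021, "wx": 0, "wy": -0.035, "wz": 0},
    {"jaw": 8, "x": -0.002, "y": 0, "z": -0.0032, "wx": 0, "wy": -0.052, "wz": 0},
    {"jaw": 8, "x": -0.0026, "y": 0, "z": -0.0043, "wx": 0, "wy": -0.07, "wz": 0},
    {"jaw": 8, "x": -0.0026, "y": 0, "z": -0.0043, "wx": 0, "wy": -0.07, "wz": 0}
  ]
}}

```text
clock: 17.12
eef_pos: [0.5333, 0.0958, 0.0248]
ee_rot: [-0.227, 0.967, 0.03, 0.109]
contact_force: [-1.0, -1.4, 0.1]
grip_width: 0.224
```

```bash
python3 lines.py
```

```text
17.1167 [0.5333 0.0958 0.0248] [ 0.0468  0.854  -0.4357  2.1647  1.7721  0.2663  0.0688] [-0.9702 -1.424   0.0516] [-0.1297  0.2318  0.0011] 0.22387800765145038
rot deg [ -0.5454 -12.9127  -0.5578]
grasp box 0.024757341045261252 0.0024315484404758662 0.06311635981118882 tilt 12.912702636815824 line@-30 0.050562477246974144 near -0.10439195589912084 0.033507085946877006 far 0.10029749586178663 0.08043499169408819 line@120 0.08495206499331277
```

>>> {"method": "step_arm", "body": {
  "plan": [
    {"jaw": 8, "x": -0.0004, "y": 0, "z": -0.0005, "wx": 0, "wy": -0.0087, "wz": 0},
    {"jaw": 8, "x": -0.001, "y": 0, "z": -0.0011, "wx": 0, "wy": -0.0175, "wz": 0},
    {"jaw": 8, "x": -0.002, "y": 0, "z": -0.0021, "wx": 0, "wy": -0.035, "wz": 0},
    {"jaw": 8, "x": -0.003, "y": 0, "z": -0.0031, "wx": 0, "wy": -0.052, "wz": 0},
    {"jaw": 8, "x": -0.004, "y": 0, "z": -0.0042, "wx": 0, "wy": -0.07, "wz": 0},
    {"jaw": 8, "x": -0.005, "y": 0, "z": -0.0053, "wx": 0, "wy": -0.087, "wz": 0},
    {"jaw": 8, "x": -0.006, "y": 0, "z": -0.0064, "wx": 0, "wy": -0.105, "wz": 0},
    {"jaw": 8, "x": -0.007, "y": 0, "z": -0.0075, "wx": 0, "wy": -0.122, "wz": 0},
    {"jaw": 8, "x": -0.007, "y": 0, "z": -0.0075, "wx": 0, "wy": -0.122, "wz": 0}
  ]
}}

```text
clock: 17.87
eef_pos: [0.5377, 0.0978, 0.0332]
ee_rot: [-0.225, 0.959, 0.043, 0.166]
contact_force: [-0.3, -0.1, -0.5]
grip_width: 0.224
```

```bash
python3 lines.py
```

```text
17.8667 [0.5377 0.0978 0.0332] [ 0.2247  0.915  -0.704   2.2607  2.1005  0.5023 -0.2067] [-0.2984 -0.1357 -0.5472] [-0.2058  0.361  -0.0614] 0.22409523874266496
rot deg [ -0.5856 -19.7998  -0.5122]
grasp box 0.025062111445950302 0.002345110739183945 0.07014709206084008 tilt 19.799772408927854 line@-30 0.05032375921158464 near -0.09960476872346614 0.02526481283145641 far 0.09798047531862784 0.09639899123274373 line@120 0.1043264091155416
```

>>> {"method": "step_arm", "body": {
  "plan": [
    {"jaw": 8, "x": -0.003, "y": -0.001, "z": 0.0015, "wx": 0, "wy": 0, "wz": 0},
    {"jaw": 8, "x": -0.008, "y": -0.002, "z": 0.0015, "wx": 0, "wy": 0, "wz": 0},
    {"jaw": 8, "x": -0.014, "y": -0.002, "z": 0.0015, "wx": 0, "wy": 0, "wz": 0},
    {"jaw": 8, "x": -0.02, "y": -0.002, "z": 0.0015, "wx": 0, "wy": 0, "wz": 0},
    {"jaw": 8, "x": -0.026, "y": -0.002, "z": 0.0015, "wx": 0, "wy": 0, "wz": 0},
    {"jaw": 8, "x": -0.032, "y": -0.002, "z": 0.0015, "wx": 0, "wy": 0, "wz": 0},
    {"jaw": 8, "x": -0.037, "y": -0.002, "z": 0.0015, "wx": 0, "wy": 0, "wz": 0},
    {"jaw": 8, "x": -0.04, "y": -0.002, "z": 0.0015, "wx": 0, "wy": 0, "wz": 0},
    {"jaw": 8, "x": -0.04, "y": -0.002, "z": 0.0015, "wx": 0, "wy": 0, "wz": 0}
  ]
}}

```text
clock: 18.62
eef_pos: [0.575, 0.1146, 0.0468]
ee_rot: [-0.225, 0.959, 0.044, 0.169]
contact_force: [0.5, -0.4, -0.9]
grip_width: 0.228
```

```bash
python3 - <<'E'
from lines import *
s=snapshot("side");t=snapshot("top")
a=cv2.resize(t["color"][120:360,220:460],(400,400));b=cv2.resize(s["color"][120:360,220:460],(400,400));cv2.imwrite("pics/g6.png",np.hstack([a,b])[:,:,::-1])
E
```

```text
18.6167 [0.575  0.1146 0.0468] [ 0.1427  0.8675 -0.5945  2.152   1.964   0.3713 -0.0859] [ 0.5149 -0.4327 -0.9025] [-0.2474  0.3436  0.0562] 0.2276577899706236
rot deg [ -0.545  -20.0659  -0.5705]
grasp box 0.06584270962566822 0.0011558083371196737 0.0837607986150748 tilt 20.065941602504566 line@-30 0.04875193493902869 near -0.058614324161460146 0.03829986218708654 far 0.13863833316153576 0.11035115765786038 line@120 0.10354305647468824
```

View pics/g6.png

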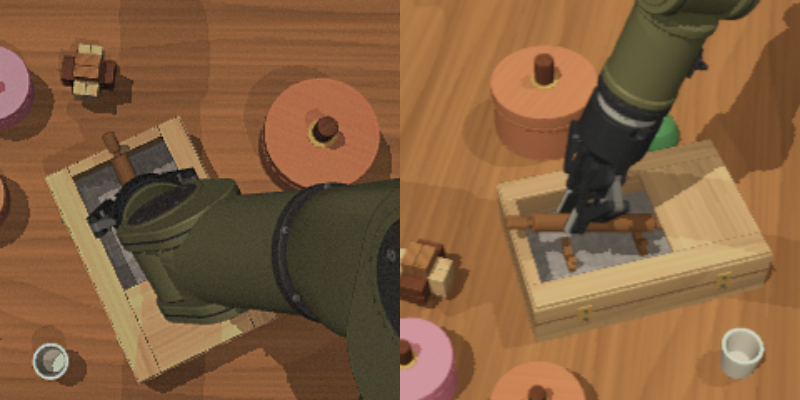

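The roller is tilted 20 degrees with its far handle over the far rim, and the box and other things have not moved. I'll keep drawing it out along the axis.

>>> {"method": "step_arm", "body": {
  "plan": [
    {"jaw": 8, "x": -0.003, "y": 0, "z": 0, "wx": 0, "wy": 0, "wz": 0},
    {"jaw": 8, "x": -0.008, "y": 0, "z": 0, "wx": 0, "wy": 0, "wz": 0},
    {"jaw": 8, "x": -0.014, "y": 0, "z": 0, "wx": 0, "wy": 0, "wz": 0},
    {"jaw": 8, "x": -0.02, "y": 0, "z": 0, "wx": 0, "wy": 0, "wz": 0},
    {"jaw": 8, "x": -0.026, "y": 0, "z": 0, "wx": 0, "wy": 0, "wz": 0},
    {"jaw": 8, "x": -0.032, "y": 0, "z": 0, "wx": 0, "wy": 0, "wz": 0},
    {"jaw": 8, "x": -0.038, "y": 0, "z": 0, "wx": 0, "wy": 0, "wz": 0},
    {"jaw": 8, "x": -0.044, "y": 0, "z": 0, "wx": 0, "wy": 0, "wz": 0},
    {"jaw": 8, "x": -0.05, "y": 0, "z": 0, "wx": 0, "wy": 0, "wz": 0},
    {"jaw": 8, "x": -0.056, "y": 0, "z": 0, "wx": 0, "wy": 0, "wz": 0},
    {"jaw": 8, "x": -0.06, "y": 0, "z": 0, "wx": 0, "wy": 0, "wz": 0},
    {"jaw": 8, "x": -0.06, "y": 0, "z": 0, "wx": 0, "wy": 0, "wz": 0}
  ]
}}

```text
clock: 19.72
eef_pos: [0.6259, 0.1403, 0.0676]
ee_rot: [-0.226, 0.958, 0.044, 0.169]
contact_force: [-0.0, -0.3, -0.1]
grip_width: 0.226
```

```bash
python3 lines.py
```

```text
19.7167 [0.6259 0.1403 0.0676] [-0.0783  0.8039 -0.2744  1.9984  1.455   0.1123  0.3612] [-0.0315 -0.3431 -0.0736] [-0.1751  0.3412 -0.0315] 0.2257499028829776
rot deg [ -0.5749 -20.1253  -0.5883]
grasp box 0.12279583730677744 0.002042356807674388 0.10448196978112165 tilt 20.125337264538025 line@-30 0.0484900033234684 near -0.0016140025418011628 0.05889203943624148 far 0.1955638568408517 0.13114777809605155 line@120 0.10345743644656598
```

>>> {"method": "step_arm", "body": {
  "plan": [
    {"jaw": 8, "x": -0.001, "y": 0, "z": -0.0028, "wx": 0, "wy": 0, "wz": 0},
    {"jaw": 8, "x": -0.002, "y": 0, "z": -0.0056, "wx": 0, "wy": 0, "wz": 0},
    {"jaw": 8, "x": -0.0034, "y": 0, "z": -0.0094, "wx": 0, "wy": 0, "wz": 0},
    {"jaw": 8, "x": -0.0051, "y": 0, "z": -0.0141, "wx": 0, "wy": 0, "wz": 0},
    {"jaw": 8, "x": -0.0068, "y": 0, "z": -0.0188, "wx": 0, "wy": 0, "wz": 0},
    {"jaw": 8, "x": -0.0085, "y": 0, "z": -0.0235, "wx": 0, "wy": 0, "wz": 0},
    {"jaw": 8, "x": -0.01, "y": 0, "z": -0.028, "wx": 0, "wy": 0, "wz": 0},
    {"jaw": 8, "x": -0.01, "y": 0, "z": -0.028, "wx": 0, "wy": 0, "wz": 0}
  ]
}}

```text
clock: 20.38
eef_pos: [0.6249, 0.1385, 0.0972]
ee_rot: [-0.225, 0.959, 0.044, 0.169]
contact_force: [-0.2, 0.7, -0.9]
grip_width: 0.221
```

```bash
python3 lines.py
```

```text
20.3833 [0.6249 0.1385 0.0972] [ 0.0299  0.7711 -0.4498  1.9813  1.2093  0.2435  0.6233] [-0.1999  0.6879 -0.9204] [-0.1407  0.3316  0.057 ] 0.22085234615332774
rot deg [ -0.5776 -20.057   -0.4911]
grasp box 0.1211166021497353 0.000828676488161581 0.13412100171963687 tilt 20.05696160620277 line@-30 0.07894885745439115 near -0.0033475552241552242 0.08867957206334835 far 0.1939163923118222 0.16069995114123958 line@120 0.13371333417010425
```

Out of the box cleanly. I'll lift a further 90 mm.

>>> {"method": "step_arm", "body": {
  "plan": [
    {"jaw": 8, "x": -0.001, "y": 0, "z": -0.003, "wx": 0, "wy": 0, "wz": 0},
    {"jaw": 8, "x": -0.003, "y": 0, "z": -0.008, "wx": 0, "wy": 0, "wz": 0},
    {"jaw": 8, "x": -0.006, "y": 0, "z": -0.016, "wx": 0, "wy": 0, "wz": 0},
    {"jaw": 8, "x": -0.009, "y": 0, "z": -0.025, "wx": 0, "wy": 0, "wz": 0},
    {"jaw": 8, "x": -0.012, "y": 0, "z": -0.034, "wx": 0, "wy": 0, "wz": 0},
    {"jaw": 8, "x": -0.016, "y": 0, "z": -0.044, "wx": 0, "wy": 0, "wz": 0},
    {"jaw": 8, "x": -0.02, "y": 0, "z": -0.054, "wx": 0, "wy": 0, "wz": 0},
    {"jaw": 8, "x": -0.023, "y": 0, "z": -0.064, "wx": 0, "wy": 0, "wz": 0},
    {"jaw": 8, "x": -0.027, "y": 0, "z": -0.074, "wx": 0, "wy": 0, "wz": 0},
    {"jaw": 8, "x": -0.03, "y": 0, "z": -0.082, "wx": 0, "wy": 0, "wz": 0},
    {"jaw": 8, "x": -0.031, "y": 0, "z": -0.085, "wx": 0, "wy": 0, "wz": 0},
    {"jaw": 8, "x": -0.031, "y": 0, "z": -0.085, "wx": 0, "wy": 0, "wz": 0}
  ]
}}

```text
clock: 21.38
eef_pos: [0.6253, 0.138, 0.1876]
ee_rot: [-0.225, 0.959, 0.044, 0.169]
contact_force: [-1.2, -0.2, -0.5]
grip_width: 0.23
```

>>> {"method": "step_arm", "body": {
  "plan": [
    {"jaw": 8, "x": 0, "y": 0, "z": 0, "wx": 0, "wy": 0, "wz": 0},
    {"jaw": 8, "x": 0, "y": 0, "z": 0, "wx": 0, "wy": 0, "wz": 0},
    {"jaw": 8, "x": 0, "y": 0, "z": 0, "wx": 0, "wy": 0, "wz": 0},
    {"jaw": 8, "x": 0, "y": 0, "z": 0, "wx": 0, "wy": 0, "wz": 0}
  ]
}}

```text
clock: 21.72
eef_pos: [0.6246, 0.138, 0.1864]
ee_rot: [-0.225, 0.959, 0.044, 0.167]
contact_force: [0.4, 0.6, -0.3]
grip_width: 0.226
```

```bash
python3 - <<'E'
from lines import *
s=snapshot("side");t=snapshot("top")
a=cv2.resize(t["color"][100:360,210:470],(400,400));b=cv2.resize(s["color"][60:360,180:480],(400,400));cv2.imwrite("pics/fin.png",np.hstack([a,b])[:,:,::-1])
e=[[ (m["score"],m["at"]) for m in mark_of(p,k)[:1]] for k in("roller_near_end","roller_far_end") for p in(t,s)];print(e)
for i in(0,2):
    if e[i] and e[i+1]: print(tri(t,e[i][0][1],s,e[i+1][0][1]))
for n in("weight","cup","burr"): print(n,[atz(p,mark_of(p,n)[0]["at"],0) for p in(t,s) if mark_of(p,n)])
E
```

```text
21.7167 [0.6246 0.138  0.1864] [ 0.2052  0.681  -0.7419  1.9     0.9035  0.5014  0.9326] [ 0.4341  0.6296 -0.3009] [-0.1812  0.3591 -0.0219] 0.22570850632161701
rot deg [ -0.5835 -19.9273  -0.5474]
grasp box 0.1207116354471171 0.000542964616052008 0.22330889924318395 tilt 19.92734941265346 line@-30 0.1686706674026525 near -0.0038549991379990267 0.17814914339643304 far 0.19357136511010956 0.24972309605920806 line@120 0.22305090653790827
[[], [(0.93, [209.5, 361.2])], [(0.61, [153.4, 266.4])], [(0.82, [207.4, 244.0])]]
(array([0.676 , 0.1641, 0.2419]), np.float64(0.002108901599453907))
weight [array([ 0.4887, -0.1187,  0.    ])]
cup [array([0.3582, 0.2012, 0.    ]), array([0.3609, 0.1961, 0.    ])]
burr [array([0.7283, 0.167 , 0.    ]), array([0.7209, 0.1701, 0.    ])]
```

```bash
python3 - <<'E'
from boxfit import *
s=snapshot("side")
print("near pred px",pix(s,[.5,.0776,.178]),[(m["score"],m["at"]) for m in mark_of(s,"roller_near_end")])
m=silhouettes(s,"box")[0]["pixels"].astype(np.uint8); ex=silhouettes(s,"roller")[0]["pixels"]
print("canisters",[ (round(k["score"],2),k["box"]) for k in silhouettes(s,"canister")][:4])
print("box before corners px",[tuple(np.round(pix(s,c))) for c in corners(.5035,.0793,.452)[1::2]], silhouettes(s,"box")[0]["box"])
print(mark_of(s,"box")[:1],mark_of(s,"weight")[:1]); print(hand_in())
E
```

```text
near pred px (np.float64(210.01834469461113), np.float64(361.356115228319)) [(0.93, [208.8, 362.9])]
canisters [(0.91, [275.9, 153.4, 63.8, 66.2]), (0.79, [273.9, 334.9, 56.1, 68.2]), (0.67, [194.7, 309.2, 59.4, 67.0]), (0.64, [351.9, 370.8, 91.2, 102.1])]
box before corners px [(np.float64(202.0), np.float64(405.0)), (np.float64(271.0), np.float64(442.0)), (np.float64(229.0), np.float64(275.0)), (np.float64(305.0), np.float64(298.0))] [278.1, 204.2, 167.0, 123.0]
[{'at': [272.8, 356.6], 'score': 0.87}] [{'at': [205.6, 371.2], 'score': 0.92}]
the job is handed in; nothing more can be done
None
```

The job is done and handed in, at about 22 s on the clock. The copper canister stands upright on the table near (0.64, −0.11), clear of the box. The roller was tilted far end up by about 20°, drawn out slantwise, and is still held by its barrel.

**Last checks**
- **Roller height:** the near tip's axis is at about z = 0.178, roughly 10 cm above the box's top. The side view put that tip within 2 pixels of the prediction. The far end, located from both views, is at z ≈ 0.24, against 0.25 predicted.
- **Contact:** the force on the tool was about 1 N or less while the roller was lifted and held, and the grip opening stayed at 0.22–0.23.
- **Other things:** the cup and burr puzzle measured where they started, to within the scatter of the measurements. The weight was confirmed from the top view; its last side-view mark was about 4 pixels lower, on a half-hidden view. The box's outline and mark agree with the start to about 2–3 pixels.

**What disagreed or failed**
- **First grasp missed:** the real finger ends are about 25 mm behind the reported TCP, so the fingers closed just above the knob. I corrected for this and gripped on the second try.
- **First tilt stopped short:** it reached 9° and the tool came back about 14 mm inside the box, probably held up by joint 5's speed limit. I saw no contact force, and a slower tilt then worked.
- **Final picture not viewed:** the viewing limit of 12 was reached, so the last state was checked only by measurement.

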